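# Lock the open canister's bayonet ring

### The job

Two white storage canisters stand on the worktop. The one with the yellow lid ring was left open: take that ring from above and twist it about a quarter turn clockwise, until its black pointer clicks home at the red mark, then let go. The one with the green ring is already locked; leave its ring as it is.

Things in the scene. Friction and masses are not known exactly. Their poses are not given: they have to be found in the camera images.
- yellow_ring (a joint): Knurled yellow bayonet ring with a black pointer. Angle in rad, growing clockwise seen from above: 0 open, pointer at the white dot on the shoulder (starts 0 to 0.12); 1.40 (80 deg) = hard stop, locked, at the red dot. Needs up to 0.15 N m: a catch resists until about 1.12, then snaps it to the stop; let go earlier, it can spring back. One grasp, at any yaw, does the whole turn.
- yellow_ring_top (a point): Centre of the yellow ring's top face, on its vertical axis, 112 mm above the worktop. The ring is 58 mm across outside and 28 mm tall (down from this point); nothing inside it rises higher. Below it a 50 mm neck (to 77 mm above the worktop), a sloping shoulder (58 to 77 mm) and the 84 mm white canister, which stands firm and does not shift.
- green_ring (a joint): The same ring in green on an equal white canister: a bystander, already locked. Angle in rad: 0 = locked (as it starts), growing anticlockwise seen from above to 1.40 as it is opened. Stiff (0.15 N m); stays where it is left.
- green_ring_top (a point): Centre of the top face of the green ring, on its axis, 112 mm above the worktop.
Not all that is in view belongs to the job. Leave any blue look-alike of the part that bears yellow_ring alone.

How it is judged:
At the end, for the whole second after the job is handed in: The yellow ring is locked: turned to within 0.18 rad (10 degrees) of its stop at 1.40 rad, and at rest; the green ring is still within 0.17 rad of locked (value of joint yellow_ring above 1.22 rad and velocity of joint yellow_ring between -0.1 and 0.1 rad/s and value of joint green_ring below 0.17 rad); the robot touches nothing.
It fails at once if the green ring is turned open by more than 0.17 rad (value of joint green_ring above 0.17 rad).
It also fails if it takes over 32 s, if anything falls off the work surface, if the arm or the gripper's body presses on something with over 40 N, if the wrist force passes 120 N, or if a joint passes its speed limit or range.

### The arm

A 6-joint arm with a two-finger parallel gripper is mounted at the origin on a cart in front of the work surface, level with it; the furniture and walls round the work are solid. World frame = base frame: x ahead of the robot, y to its left, z up, the work surface at z = 0. Lengths are in m, angles in rad, forces in N, time in s.
With the tool pointing down it reaches from about 0.225 to 0.875 m from the base axis. Payload 3.4 kg.
Tool frame: the origin (TCP) lies at the very end of the fingers, on their centre line; the grasp point (between the pads) lies 19 mm behind it; z points along the fingers, y is the direction in which the jaws open and shut (so a half turn about z gives the same grasp; the last joint's range is limited). The gripper opens to 85 mm and grips with 20 to 120 N. Pads are 22 mm wide; open, the fingers measure 114 mm over their backs; the gripper's body (76 mm by 85 mm) begins 54 mm behind the grasp point. The pads swing forward as they close: fully open they stand 13 mm farther back than shut.
Start: joints at [1.051, 0.276, 1.505, -0, 1.361, -0.121], TCP at [0.223, 0.53, 0.192] pointing down, gripper open.
Joint ranges: [-2.89, 2.89], [-0.75, 2.08], [0.22, 2.7], [-1.18, 4.32], [0.11, 2.71], [-2.7, 2.7]. Speed limits (rad/s): [2.57, 2.57, 3.14, 3.14, 3.14, 3.14].

### API

Orientations are given as a unit quaternion [w, x, y, z].
In Python, from rig import get_state, get_image, camera_model, sign_off gives the robot as it stands. The module is installed in compiled form; this text tells all that it offers.
- The arm moves only by the tool drive_tool, never from a script. Its argument "motion" is text: rows parted by semicolons, each of 7 numbers parted by spaces: the turn, a rotation vector about the tool's x, y, z in degrees, then the shift along the tool's x, y, z in m, then the opening in per cent of the stroke, from 0 (shut) to 100 (fully open). In form: wx wy wz tx ty tz hand; .... A call has 1 to 12 rows; each row shifts and turns the pose as measured when the row begins, along the tool's axes as they then stand; what a row does not reach is not made up. A row lasts 1/8 s, in which the tool goes at most 62.5 mm and 10.7 degrees, less where a joint would pass 70% of its speed; a pose out of reach is approached as far as the arm can. A call is refused whole if a number of a shift passes 0.0625 or a number of a turn 10.7, either way. A call with a gripper value outside its range is refused whole. The fingers move at their own pace and stop on an object; "newtons" is the grip in N (left out, the last holds). Time passes only in rows, so rows that do not move let the fingers close. It gives the time, the measured TCP pose, the force and the opening at its end, in the units of the state.
- get_state(): the state, without advancing time (a new reading comes with each control period).
- get_image(name): name is "scene" or "side" or "wrist"; returns (picture, depth): 400x640x3 uint8, red, green, blue; 400x640 float32, m along the optical axis (not along the pixel's ray), 0 where there is no reading.
- camera_model(name): a dict with "camera_matrix" (3x3 intrinsics, pixels), "cam_to_world" (4x4, takes a point from camera to world coordinates); the wrist camera has in their place "T_tool_cam" (4x4, takes a point from camera to tool coordinates, whose origin is the TCP and whose axes are the flange's). Camera axes: x right, y up, looking along -z (the intrinsics and any distortion apply to the point x, -y, -z); pixel columns grow to the right and rows downward; lengths in m; the calibration is good to about 2 mm. A picture is of the moment at which its call begins: read the wrist's pose just before it. camera_model takes no time and is no camera call.
- sign_off(): hands the job in, once; it reports no verdict.
The state is a dict: "clock": time; "qpos": joint angles; "qd": joint speeds; "effort": joint torques, N m; "position": TCP position; "ee_rot": TCP orientation; "contact_force": force on the tool from outside, world axes, zero at the start; "moment": the same for the moment, N m; "width": finger opening in m.
Only numpy, scipy, OpenCV 4.12 (cv2) and the standard library are available. Lean on these libraries where they do the work, as an engineer would, in place of code of your own. Each camera call takes 0.05 s, during which the arm holds its last target.

## Working session

There is one attempt and no reset: what is moved stays moved. The work goes in short steps, Python scripts to look and compute and a tool call to move; the robot and the scene stay as the last step left them, time stands still between calls to the robot, and variables do not carry over. Pictures are saved under pics/ and viewed, and the job is handed in when it is done.

Besides the shell and the picture viewer there is one more tool, called after ">>>" as name(argument=value, ...) on one line, values as JSON. drive_tool: Moves the arm, as the interface text tells. Its arguments: {"type":"object","properties":{"motion":{"type":"string"},"newtons":{"type":"number"}},"required":["motion"]}

```bash
mkdir -p pics
python3 - <<'E'
from rig import *
import cv2,numpy as np
s=get_state(); print(s)
for n in ("scene","side","wrist"):
    im,d=get_image(n); cv2.imwrite(f"pics/{n}0.png",im[:,:,::-1]); np.savez(f"{n}0.npz",im=im,d=d)
    print(n,camera_model(n))
E
```

```text
{'clock': 0.0, 'qpos': array([ 1.05099841e+00,  2.76563704e-01,  1.50615724e+00, -2.88912991e-05,
        1.36069541e+00, -1.21004314e-01]), 'qd': array([-0.00101929,  0.00049737,  0.00051024, -0.00099158, -0.00034619,
       -0.0022263 ]), 'effort': array([ 5.71847977e-04, -4.16756880e+01, -2.45796454e+01, -5.62754963e-05,
        1.08721107e-02,  8.58589093e-07]), 'position': array([0.22298707, 0.52933546, 0.19154802]), 'ee_rot': array([-2.73777398e-04,  1.98075071e-01,  9.80186428e-01, -8.69891192e-04]), 'contact_force': array([ 0.38938756, -0.02170003, -0.07525342]), 'moment': array([-0.02118468, -0.01184677,  0.03952248]), 'width': 0.08569847496467228}
scene {'camera_matrix': array([[437.84026683,   0.        , 324.84182487],
       [  0.        , 437.84026683, 194.93820072],
       [  0.        ,   0.        ,   1.        ]]), 'cam_to_world': array([[ 0.79885244,  0.34557221, -0.49235621,  0.0115524 ],
       [-0.60102817,  0.4252248 , -0.67671929, -0.69540573],
       [-0.02449331,  0.83651881,  0.5473905 ,  0.53834695],
       [ 0.        ,  0.        ,  0.        ,  1.      
[... 281 characters left out ...]
,  0.36764582, -0.84079018, -0.80734592],
       [-0.02555488,  0.91144846,  0.41061984,  0.44273784],
       [ 0.        ,  0.        ,  0.        ,  1.        ]])}
wrist {'camera_matrix': array([[335.20617706,   0.        , 315.83174146],
       [  0.        , 335.20617706, 198.52140561],
       [  0.        ,   0.        ,   1.        ]]), 'T_tool_cam': array([[ 3.24969112e-04,  9.54502516e-01,  2.98202686e-01,
         7.42042130e-02],
       [ 9.99999475e-01, -5.99932978e-04,  8.30537777e-04,
        -3.79216228e-05],
       [ 9.71652023e-04,  2.98202259e-01, -9.54502210e-01,
        -1.81337462e-01],
       [ 0.00000000e+00,  0.00000000e+00,  0.00000000e+00,
         1.00000000e+00]])}
```

View pics/scene0.png

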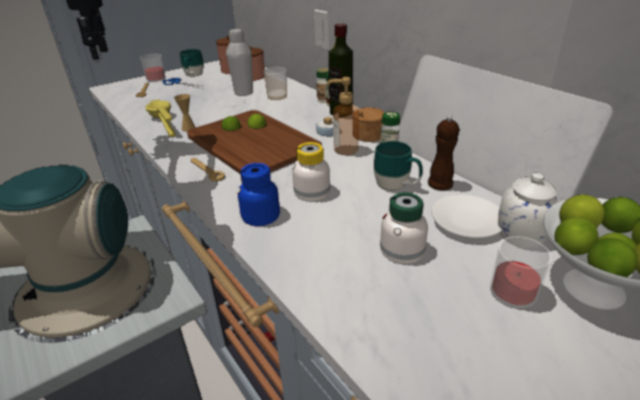

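View pics/side0.png

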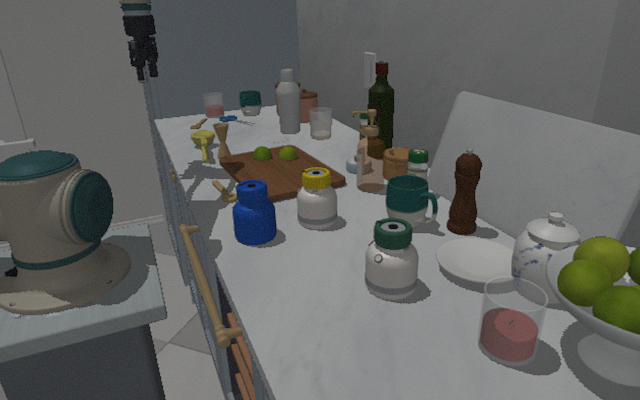

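View pics/wrist0.png

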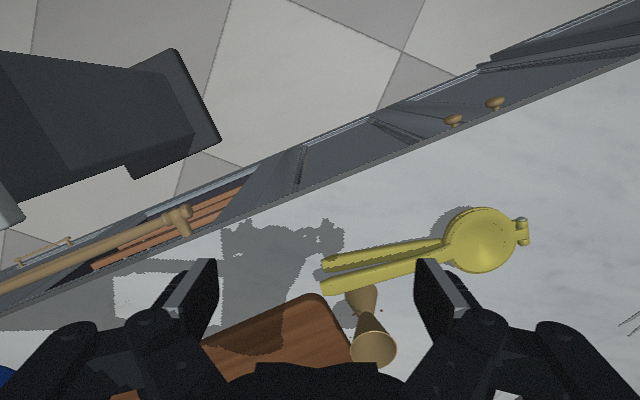

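The scene view shows the yellow ring at about (310,153) with the blue look-alike to its left at (258,180) and the green ring at (406,207). In the side view yellow is at about (316,179), blue at (252,190) and green at (393,233).

```bash
cat > h.py <<'E'
import numpy as np,cv2
from rig import camera_model
from scipy.optimize import least_squares
def cloud(n,d,T=None):
    m=camera_model(n);K=m["camera_matrix"];T=m["cam_to_world"] if T is None else T
    v,u=np.mgrid[:400,:640]
    p=np.stack([(u-K[0,2])/K[0,0]*d,-(v-K[1,2])/K[1,1]*d,-d],-1)
    return p@T[:3,:3].T+T[:3,3]
def circ(p):
    r=least_squares(lambda c:np.hypot(p[:,0]-c[0],p[:,1]-c[1])-.029,p[:,:2].mean(0)+[.01,.01],loss='soft_l1',f_scale=.002)
    return r.x,np.std(r.fun)
E
python3 - <<'E'
from h import *
for n in("scene","side"):
    z=np.load(n+"0.npz");im,d=z["im"],z["d"];P=cloud(n,d);hsv=cv2.cvtColor(im,cv2.COLOR_RGB2HSV)
    box={"scene":{"y":(290,135,332,175),"g":(385,188,428,222),"b":(235,160,285,225)},"side":{"y":(295,162,336,195),"g":(370,215,415,252),"b":(228,178,280,245)}}[n]
    lohi={"y":((18,110,60),(35,255,255)),"g":((65,80,20),(95,255,255)),"b":((105,120,40),(130,255,255))}
    for k,(a,b,c,e) in box.items():
        m=np.zeros((400,640),bool);m[b:e,a:c]=cv2.inRange(hsv,*map(np.array,lohi[k]))[b:e,a:c]>0
        q=P[m&(d>0)]; 
        print(n,k,len(q),"min/max",np.percentile(q,[3,97],axis=0).round(3).tolist())
        t=q[abs(q[:,2]-.112)<.004]; print("  top median bbox mid",len(t),((np.percentile(t,2,axis=0)+np.percentile(t,98,axis=0))/2).round(4))
        w=q[(q[:,2]<.106)&(q[:,2]>.087)]
        if len(w)>10: print("  wall circ",*circ(w),len(w))
        if k!="b":
            x=im[b:e,a:c]; cv2.imwrite(f"pics/crop_{n}_{k}.png",cv2.resize(x[:,:,::-1],None,fx=9,fy=9,interpolation=cv2.INTER_CUBIC))
    # map of objects near yellow
    if n=="scene":
        pass
E
```

```text
scene y 449 min/max [[0.453, -0.027, 0.081], [0.507, 0.028, 0.113]]
  top median bbox mid 179 [0.4795 0.     0.1108]
  wall circ [0.48166305 0.00232115] 0.001236949629802341 208
scene g 479 min/max [[0.466, -0.298, 0.089], [0.515, -0.25, 0.113]]
  top median bbox mid 192 [ 0.492  -0.2729  0.1108]
  wall circ [ 0.49573045 -0.26900356] 0.0009904343852755245 255
scene b 2011 min/max [[0.303, -0.046, 0.009], [0.368, 0.01, 0.112]]
  top median bbox mid 322 [ 0.3418 -0.0076  0.1109]
  wall circ [ 0.34399326 -0.00377795] 0.0010709749802129656 230
side y 487 min/max [[0.455, -0.027, 0.02], [0.565, 0.148, 0.112]]
  top median bbox mid 164 [0.482  0.0009 0.1107]
  wall circ [0.48354464 0.00348594] 0.001293361733727499 252
side g 717 min/max [[0.469, -0.298, 0.087], [0.519, -0.249, 0.112]]
  top median bbox mid 260 [ 0.4955 -0.2717  0.1105]
  wall circ [ 0.49786039 -0.26821164] 0.0010795495689519357 371
side b 2267 min/max [[0.307, -0.045, 0.006], [0.377, 0.007, 0.112]]
  top median bbox mid 256 [ 0.3448 -0.0068  0.1105]
  wall circ [ 0.34594622 -0.00260005] 0.0011601656215527644 276
```

Run:
```python
from h import *
Q=[]
for n in("scene","side"):
    z=np.load(n+"0.npz");d=z["d"];P=cloud(n,d);Q.append(P[d>0])
q=np.vstack(Q);q=q[(q[:,2]>.03)&(q[:,2]<.5)&(q[:,0]>.2)&(q[:,0]<.8)&(abs(q[:,1]-.1)<.5)]
c=q[:,:2]-[.482,.001]
r=np.hypot(*c.T)
for lo,hi in((.05,.1),(.1,.13),(.13,.16),(.16,.2)):
    for a in range(-180,180,30):
        m=(r>lo)&(r<hi)&(np.degrees(np.arctan2(c[:,1],c[:,0]))//30*30==a)
        if m.sum()>5: print(lo,a,m.sum(),np.percentile(q[m,2],98).round(3))
# tall things along path
g={}
for p in q[q[:,2]>.12]:
    k=(int(p[0]//.05),int(p[1]//.05)); g.setdefault(k,[]).append(p[2])
for k in sorted(g):
    if len(g[k])>10: print(round(k[0]*.05,2),round(k[1]*.05,2),round(max(g[k]),3))
```

```text
0.05 -180 8 0.07
0.1 -180 650 0.113
0.1 150 83 0.113
0.13 -180 1515 0.112
0.13 -60 441 0.091
0.13 -30 108 0.092
0.13 150 146 0.114
0.16 -180 1088 0.112
0.16 -60 1041 0.091
0.16 -30 425 0.091
0.16 0 751 0.12
0.16 30 562 0.122
0.16 150 104 0.113
0.2 0.45 0.439
0.2 0.5 0.439
0.2 0.55 0.35
0.25 0.5 0.437
0.25 0.55 0.348
0.6 0.1 0.194
0.65 -0.4 0.135
0.65 0.05 0.189
0.65 0.1 0.196
0.7 -0.4 0.136
0.7 -0.2 0.171
0.7 -0.15 0.158
0.75 0.25 0.253
0.75 0.3 0.268
```

View pics/crop_scene_y.png

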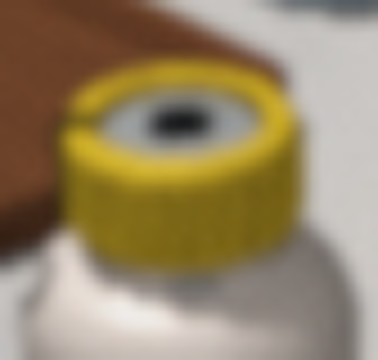

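The crop shows the pointer on the ring's left side, at the open position. The space around it is clear: the blue canister is 138 mm off and the pump 180 mm. I'll move above it.

>>> drive_tool(motion="0 0 0 -0.040 -0.035 0 100;0 0 0 -0.040 -0.035 0 100;0 0 0 -0.040 -0.035 0 100;0 0 0 -0.040 -0.035 0 100;0 0 0 -0.040 -0.035 0 100;0 0 0 -0.040 -0.035 0 100;0 0 0 -0.040 -0.035 0 100;0 0 0 -0.040 -0.035 0 100;0 0 0 -0.040 -0.035 0 100;0 0 0 -0.040 -0.035 0 100;0 0 0 -0.040 -0.035 0 100;0 0 0 0 0 0 100", newtons=60)

```text
clock: 1.65
position: [0.4876, -0.0115, 0.1895]
ee_rot: [0.001, 0.197, 0.98, -0.001]
contact_force: [-0.0, 0.4, -0.1]
width: 0.0854
```

```bash
cat > w.py <<'E'
from h import *
from rig import *
from scipy.spatial.transform import Rotation as R
import sys
s=get_state();im,d=get_image("wrist");cv2.imwrite(f"pics/{sys.argv[1]}.png",im[:,:,::-1])
q=s["ee_rot"];A=np.eye(4);A[:3,:3]=R.from_quat(q[[1,2,3,0]]).as_matrix();A[:3,3]=s["position"]
P=cloud("wrist",d,A@camera_model("wrist")["T_tool_cam"])
hsv=cv2.cvtColor(im,cv2.COLOR_RGB2HSV)
m=(cv2.inRange(hsv,(18,110,40),(35,255,255))>0)&(d>0)&(abs(P[...,2]-.112)<.005)&(np.hypot(P[...,0]-.482,P[...,1])<.06)
p=P[m];print(len(p),np.median(p[:,2]))
h=cv2.minEnclosingCircle(p[:,:2].astype(np.float32)*1000);print("enc",h)
c=((np.percentile(p,1,axis=0)+np.percentile(p,99,axis=0))/2);print("mid",c)
v=np.array([*c[:2],s["position"][2]])-s["position"]
print("tool delta",A[:3,:3].T@v, "pos",s["position"],"q",s["qpos"].round(3),"w",s["width"],s["moment"].round(3),s["contact_force"].round(2))
E
python3 w.py wr1
```

```text
1867 0.11156702637291627
enc ((483.8819885253906, 0.8576745986938477), 29.573976516723633)
mid [0.48318619 0.00107767 0.11030202]
tool delta [ 8.89676655e-03  9.87564717e-03 -2.36890653e-05] pos [ 0.48758776 -0.01146457  0.18952316] q [-0.165  0.145  1.686 -0.002  1.309 -1.34 ] w 0.08540146638022655 [-0.005  0.021  0.002] [-0.01  0.36 -0.1 ]
```

View pics/wr1.png

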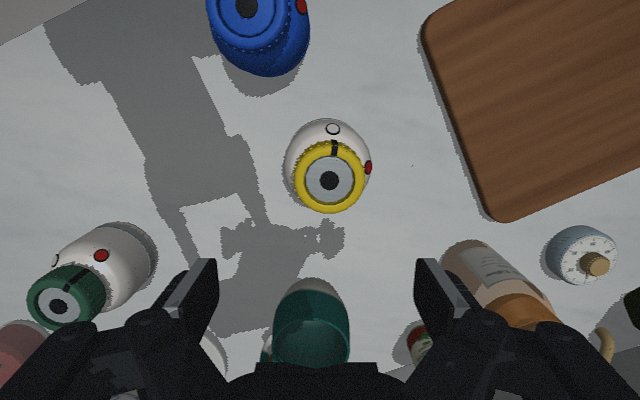

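The wrist view shows the yellow ring centred at (330,180). Its pointer is at the white dot (333,128) and the red dot is clockwise of it at (368,167). The centre (0.483, 0.001, 0.1115) agrees with the fixed cameras. I'll centre the tool and go down.

>>> drive_tool(motion="0 0 0 0.009 0.010 0 100;0 0 0 0 0 0 100;0 0 0 0 0 0.02 100;0 0 0 0 0 0.02 100;0 0 0 0 0 0 100")

```text
clock: 2.33
position: [0.4784, 0.0102, 0.1493]
ee_rot: [-0.0, 0.191, 0.982, 0.001]
contact_force: [-0.4, 0.6, 0.1]
width: 0.0854
```

```bash
python3 w.py wr2
```

```text
2394 0.11159923340832764
enc ((483.44671630859375, 1.1583971977233887), 29.44054412841797)
mid [0.48293031 0.00153643 0.11021701]
tool delta [-7.45309375e-03 -6.37123349e-03 -1.45381655e-05] pos [0.47841779 0.01024152 0.14926047] q [-1.250e-01  1.620e-01  1.771e+00  1.000e-03  1.210e+00 -1.311e+00] w 0.08535867996272575 [-0.009  0.024  0.003] [-0.38  0.56  0.07]
```

View pics/wr2.png

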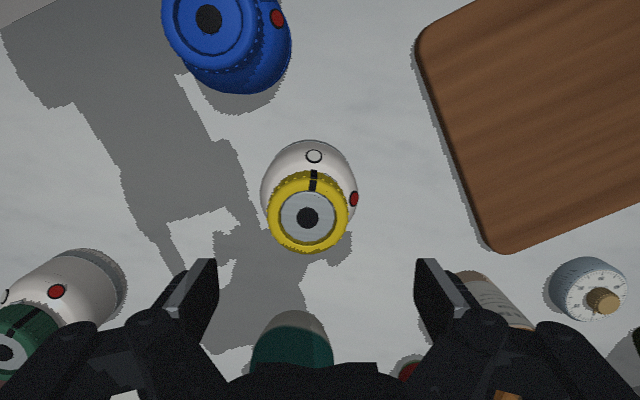

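The ring is now at (308,215). The tool drifted past the target, so I'll correct in small steps and let it settle.

>>> drive_tool(motion="0 0 0 -0.004 -0.003 0 100;0 0 0 -0.003 -0.003 0 100;0 0 0 0 0 0 100;0 0 0 0 0 0 100")

```text
clock: 2.88
position: [0.4856, 0.0016, 0.1528]
ee_rot: [0.003, 0.191, 0.982, 0.001]
contact_force: [-0.4, 0.3, -0.9]
width: 0.0856
```

>>> drive_tool(motion="0 0 0 0.001 0 0.015 100;0 0 0 0.001 0 0.015 100;0 0 0 0 0 0.01 100;0 0 0 0 0 0 100;0 0 0 0 0 0 100")

```text
clock: 3.5
position: [0.4829, 0.0025, 0.1093]
ee_rot: [0.002, 0.191, 0.982, 0.001]
contact_force: [-0.2, 0.3, -0.0]
width: 0.0853
```

>>> drive_tool(motion="0 0 0 0 -0.001 0.01 100;0 0 0 0 0 0.01 100;0 0 0 0 0 0.007 100;0 0 0 0 0 0 100;0 0 0 0 0 0 100")

```text
clock: 4.12
position: [0.4831, 0.0014, 0.0808]
ee_rot: [0.003, 0.191, 0.982, 0.001]
contact_force: [-0.1, -0.2, -0.6]
width: 0.0854
```

>>> drive_tool(motion="0 0 0 0 0 0.002 100;0 0 0 0 0 0 60;0 0 0 0 0 0 60;0 0 0 0 0 0 60;0 0 0 0 0 0 60;0 0 0 0 0 0 60;0 0 0 0 0 0 60", newtons=60)

```text
clock: 5.0
position: [0.4837, 0.0014, 0.0794]
ee_rot: [0.003, 0.191, 0.982, 0.001]
contact_force: [-0.2, -0.1, 0.5]
width: 0.0509
```

```bash
python3 w.py wr3; python3 -c "
from rig import *
import cv2
for n in ('scene','side'):
    im,d=get_image(n); cv2.imwrite('pics/%s3.png'%n,cv2.resize(im[90:240,190:440,::-1],None,fx=3,fy=3,interpolation=cv2.INTER_CUBIC))"
```

```text
4746 0.11154293870075874
enc ((483.3497314453125, 1.373002052307129), 29.326581954956055)
mid [0.48273262 0.00173061 0.11015343]
tool delta [ 1.07281553e-03 -4.73643978e-05 -6.96920318e-06] pos [0.48374484 0.00137193 0.07944442] q [-0.142  0.232  1.875  0.002  1.028 -1.329] w 0.050896613283777245 [ 0.022 -0.013 -0.017] [-0.22 -0.12  0.53]
```

View pics/wr3.png

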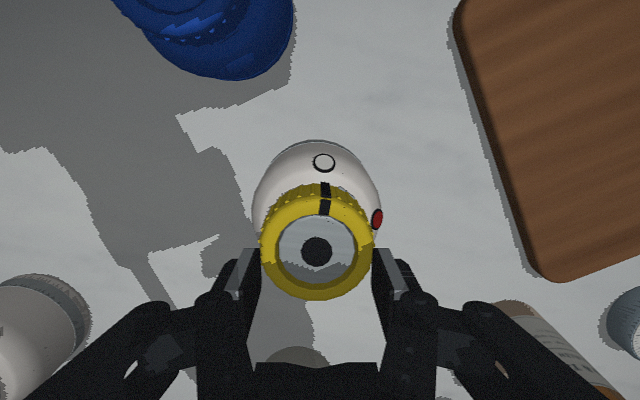

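View pics/side3.png

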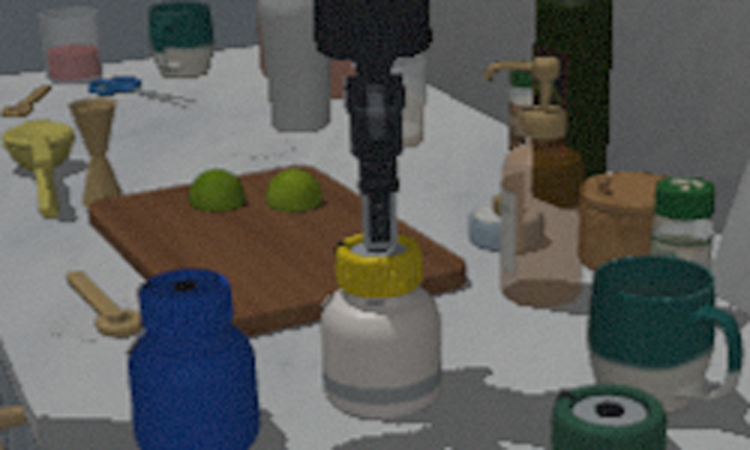

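Run:
```python
from h import *
from rig import *
for n,bx in (("side",(300,140,335,190)),("scene",(290,105,332,165))):
    im,d=get_image(n);P=cloud(n,d);hsv=cv2.cvtColor(im,cv2.COLOR_RGB2HSV)
    np.savez(n+"4.npz",im=im,d=d)
    a,b,c,e=bx
    for v in range(b,e,3):
        row=[]
        for u in range(a,c,5):
            row.append("%s%4d/%4d/%4d"%("Y" if 18<hsv[v,u,0]<35 and hsv[v,u,1]>130 else " ",*(P[v,u]*1000)))
        print(v," ".join(row))
    print()
```

```text
140   666/ 567/   0   681/ 561/   0   451/ -54/ 197   459/ -57/ 197   468/ -59/ 196   740/ 530/   0   753/ 520/   0
143   654/ 537/   0   668/ 529/   0   451/ -52/ 191   460/ -54/ 190   469/ -56/ 189   723/ 494/   1   737/ 486/   1
146   640/ 502/   1   653/ 492/   2   451/ -52/ 185   494/  26/ 157   468/ -58/ 184   712/ 468/   0   726/ 460/   0
149   609/ 419/  20   644/ 468/   0   453/ -47/ 178   462/ -49/ 177   470/ -54/ 177   701/ 444/   0   713/ 432/   0
152   600/ 397/  18   613/ 392/  18   453/ -45/ 171   462/ -48/ 171   470/ -54/ 171   687/ 413/   0   701/ 406/   0
155   588/ 367/  20   603/ 364/  18   462/ -24/ 157   468/ -32/ 159   480/ -29/ 156   674/ 384/   1   689/ 381/   0
158   581/ 348/  18   591/ 336/  20   462/ -23/ 151   472/ -25/ 150   480/ -28/ 150   662/ 358/   2   678/ 357/   0
161   571/ 323/  18   584/ 319/  18   462/ -23/ 145   468/ -34/ 147   480/ -28/ 143   655/ 342/   0   668/ 336/  -1
164   562/ 299/  19   572/ 289/  20   584/ 282/  20   468/ -32/ 140   479/ -32/ 139   643/ 315/   0   656/ 309/   0
167   553/ 277/  19   563/ 266/  20   575/ 260/  21   46
[... 3132 characters left out ...]
58/   3/ 112   469/   0/ 109   476/  -7/ 110   486/ -11/ 108 Y 491/ -22/ 111   625/ 142/   1   637/ 135/   0
153   525/ 156/  20   537/ 150/  18 Y 454/  -2/ 108 Y 460/ -11/ 110 Y 467/ -20/ 111 Y 477/ -24/ 110 Y 488/ -27/ 107   615/ 128/   1   625/ 120/   1
156   518/ 146/  18   531/ 143/  15 Y 454/  -2/ 101 Y 457/ -15/ 105 Y 465/ -22/ 105 Y 475/ -26/ 104 Y 490/ -24/  98    11/-695/ 538   618/ 110/  -1
159   512/ 136/  16   529/ 139/   8 Y 453/  -2/  94 Y 457/ -15/  98 Y 464/ -23/  99 Y 476/ -24/  95 Y 489/ -24/  91   598/ 105/   0   607/  96/   0
162   513/ 139/   5   457/  25/  73 Y 452/  -3/  88 Y 456/ -15/  92 Y 465/ -21/  91 Y 476/ -24/  88   492/ -20/  81   509/ -15/  73   597/  83/   0
```

View pics/scene3.png

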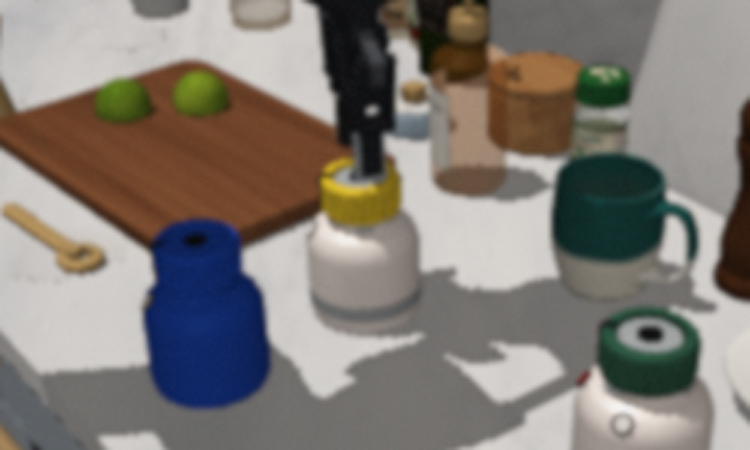

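Run:
```python
from h import *
for n in("side","scene"):
    z=np.load(n+"0.npz");P=cloud(n,z["d"]);q=P[(z["d"]>0)]
    q=q[(np.hypot(q[:,0]-.223,q[:,1]-.529)<.09)&(q[:,2]>.12)]
    print(n,"start lowest z",np.sort(q[:,2])[:8].round(3), "TCP .1915")
    z=np.load(n+"4.npz");P=cloud(n,z["d"]);q=P[(z["d"]>0)]
    q=q[(np.hypot(q[:,0]-.483,q[:,1]-.001)<.06)&(q[:,2]>.1145)]
    print(n,"now",np.sort(q[:,2])[:12].round(3))
```

```text
side start lowest z [0.243 0.244 0.244 0.244 0.244 0.244 0.244 0.244] TCP .1915
side now [0.122 0.122 0.122 0.122 0.122 0.123 0.123 0.123 0.123 0.123 0.124 0.124]
scene start lowest z [0.244 0.244 0.244 0.244 0.245 0.245 0.245 0.245] TCP .1915
scene now [0.122 0.123 0.123 0.123 0.123 0.123 0.123 0.123 0.124 0.124 0.124 0.124]
```

The depth points show the real fingertips about 43 mm above the reported TCP (52 mm when open). The fingers closed over the top of the ring without touching it. I'll check for a sideways offset as well.

Run:
```python
from h import *
from rig import *
from scipy.spatial.transform import Rotation as R
s=get_state();q=s["ee_rot"];M=R.from_quat(q[[1,2,3,0]]).as_matrix()
for n in("side","scene"):
    z=np.load(n+"4.npz");P=cloud(n,z["d"]);p=P[(z["d"]>0)]
    t=(p-s["position"])@M
    m=(np.hypot(t[:,0],t[:,1])<.06)&(t[:,2]<-.035)&(t[:,2]>-.13)
    t=t[m]
    for a,b in((-.13,-.11),(-.11,-.09),(-.09,-.075),(-.075,-.06),(-.06,-.04)):
        for sg in(-1,1):
            k=t[(t[:,2]>a)&(t[:,2]<b)&(t[:,1]*sg>0)]
            if len(k)>3: print(n,a,b,sg,len(k),"x",np.percentile(k[:,0],[3,97]).round(3),"y",np.percentile(k[:,1],[3,97]).round(3))
im,d=get_image("wrist");P=cloud("wrist",d,camera_model("wrist")["T_tool_cam"])
for u in (240,246,252,256,374,378,384,390):
    print(u,[P[v,u].round(3).tolist() for v in (255,265,280,300)])
```

```text
side -0.13 -0.11 -1 75 x [-0.017  0.016] y [-0.06  -0.021]
side -0.11 -0.09 -1 93 x [-0.015  0.013] y [-0.059 -0.029]
side -0.09 -0.075 -1 49 x [-0.011  0.01 ] y [-0.054 -0.029]
side -0.09 -0.075 1 29 x [-0.007  0.005] y [0.024 0.03 ]
side -0.075 -0.06 -1 84 x [-0.011  0.01 ] y [-0.04  -0.029]
side -0.06 -0.04 -1 86 x [-0.011  0.009] y [-0.04  -0.028]
scene -0.13 -0.11 -1 74 x [0.003 0.018] y [-0.059 -0.016]
scene -0.13 -0.11 1 24 x [0.013 0.018] y [0.013 0.038]
scene -0.11 -0.09 -1 119 x [-0.009  0.017] y [-0.059 -0.026]
scene -0.11 -0.09 1 30 x [-0.001  0.018] y [0.016 0.052]
scene -0.09 -0.075 -1 37 x [-0.008  0.014] y [-0.056 -0.03 ]
scene -0.09 -0.075 1 23 x [-0.001  0.014] y [0.024 0.033]
scene -0.075 -0.06 -1 71 x [-0.008  0.012] y [-0.041 -0.029]
scene -0.075 -0.06 1 32 x [0.003 0.012] y [0.024 0.03 ]
scene -0.06 -0.04 -1 72 x [-0.01   0.012] y [-0.041 -0.03 ]
scene -0.06 -0.04 1 37 x [0.002 0.012] y [0.023 0.029]
240 [[0.009, -0.032, -0.053], [0.01, -0.03, -0.063], [0.009, -0.028, -0.074], [0.005, -0.027, -0.08]]
246 [[0.009, -0.03, -0.054], [0.009, -0.028, -0.061], [0.009, -0.026, -0.072], [0.002, -0.026, -0.075]]
252 [[0.009, -0.027, -0.054], [0.008, -0.026, -0.059], [0.003, -0.026, -0.062], [-0.005, -0.026, -0.064]]
256 [[0.008, -0.026, -0.051], [0.003, -0.026, -0.051], [-0.003, -0.026, -0.053], [-0.01, -0.026, -0.057]]
374 [[0.007, 0.025, -0.049], [0.003, 0.025, -0.05], [-0.004, 0.025, -0.051], [-0.012, 0.025, -0.055]]
378 [[0.009, 0.026, -0.053], [0.007, 0.025, -0.058], [0.002, 0.025, -0.061], [-0.007, 0.025, -0.062]]
384 [[0.009, 0.029, -0.053], [0.009, 0.027, -0.062], [0.007, 0.026, -0.069], [-0.0, 0.026, -0.072]]
390 [[0.009, 0.031, -0.053], [0.009, 0.03, -0.061], [0.01, 0.027, -0.074], [0.005, 0.026, -0.079]]
```

The fingers are centred sideways, with pads at y = ±0.025 and x = ±0.011. The offset is only along z, so I'll reopen, go 39 mm lower and close again.

>>> drive_tool(motion="0 0 0 0 0 0 100;0 0 0 0 0 0 100;0 0 0 0 0 0 100;0 0 0 0.001 0 0 100;0 0 0 0 0 0 100;0 0 0 0 0 0.01 100;0 0 0 0 0 0.01 100;0 0 0 0 0 0.01 100;0 0 0 0 0 0.006 100;0 0 0 0 0 0 100;0 0 0 0 0 0 100")

```text
clock: 6.68
position: [0.4824, 0.0019, 0.04]
ee_rot: [0.002, 0.191, 0.982, 0.001]
contact_force: [1.0, -0.7, -0.8]
width: 0.0853
```

>>> drive_tool(motion="0 0 0 0 0 0 45;0 0 0 0 0 0 45;0 0 0 0 0 0 45;0 0 0 0 0 0 45;0 0 0 0 0 0 45;0 0 0 0 0 0 45", newtons=70)

```text
clock: 7.42
position: [0.4829, 0.0021, 0.041]
ee_rot: [0.003, 0.191, 0.982, 0.001]
contact_force: [-0.1, -0.5, 0.2]
width: 0.0567
```

The fingers stopped at 57 mm, so the ring is gripped. I'll twist it clockwise, which is tool +z.

>>> drive_tool(motion="0 0 8 0 0 0 45;0 0 8 0 0 0 45;0 0 8 0 0 0 45;0 0 8 0 0 0 45;0 0 8 0 0 0 45;0 0 0 0 0 0 45")

```text
clock: 8.18
position: [0.4828, 0.0019, 0.041]
ee_rot: [0.003, 0.523, 0.852, 0.002]
contact_force: [1.1, 0.3, -0.8]
width: 0.0566
```

```bash
python3 w.py wr5
```

```text
7827 0.1115487580330678
enc ((483.67169189453125, 1.7273458242416382), 29.58672332763672)
mid [0.48299858 0.00270664 0.11010187]
tool delta [6.42414868e-04 5.25329982e-04 1.05770357e-06] pos [0.48282115 0.00189597 0.04098287] q [-1.410e-01  2.760e-01  1.929e+00  1.000e-03  9.300e-01 -6.120e-01] w 0.05659199863423436 [-0.044  0.112  0.021] [ 1.07  0.35 -0.84]
```

View pics/wr5.png

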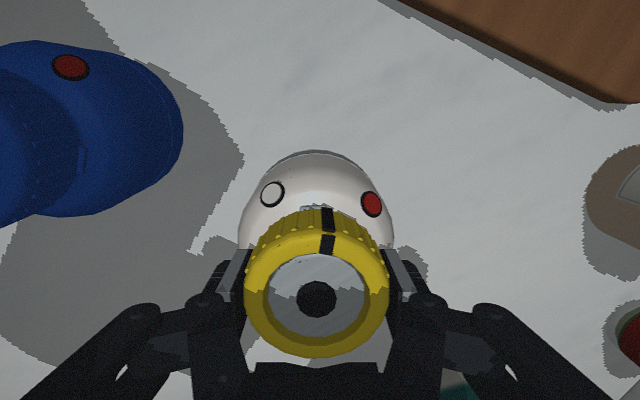

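The ring follows the grip. Its pointer at (327,230) is now midway between the white dot (272,195) and the red dot (371,205), after 41° of turn. I'll carry on.

>>> drive_tool(motion="0 0 8 0 0 0 45;0 0 8 0 0 0 45;0 0 8 0 0 0 45;0 0 8 0 0 0 45;0 0 8 0 0 0 45;0 0 3 0 0 0 45;0 0 0 0 0 0 45")

```text
clock: 9.1
position: [0.4821, -0.0005, 0.041]
ee_rot: [0.004, 0.796, 0.605, -0.0]
contact_force: [0.3, 0.1, -0.2]
width: 0.0567
```

```bash
python3 w.py wr6
```

```text
7871 0.11152290606683449
enc ((484.1039733886719, 1.7860743999481201), 29.475492477416992)
mid [0.48460542 0.00276212 0.11009443]
tool delta [ 3.82992419e-03  1.53025507e-03 -1.27279185e-05] pos [ 0.4821057  -0.00051836  0.04102562] q [-0.14   0.276  1.929 -0.008  0.931  0.136] w 0.05666089142418265 [0.024 0.062 1.07 ] [ 0.33  0.14 -0.25]
```

View pics/wr6.png

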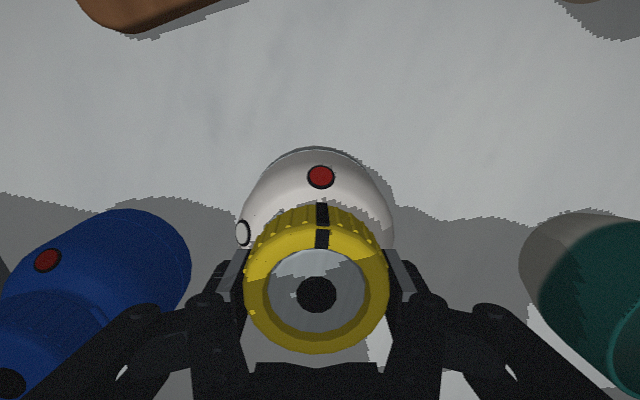

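The pointer (322,225) lines up with the red dot (320,177). The tool has turned 83° and the moment has risen to 1.07 N m, so the ring is at the stop. I'll release.

>>> drive_tool(motion="0 0 0 0 0 0 45;0 0 0 0 0 0 100;0 0 0 0 0 0 100;0 0 0 0 0 0 100;0 0 0 0 0 0 100")

```text
clock: 9.78
position: [0.4829, 0.0009, 0.0414]
ee_rot: [0.003, 0.798, 0.603, 0.002]
contact_force: [-0.1, -0.4, -0.2]
width: 0.0854
```

>>> drive_tool(motion="0 0 0 0 0 -0.01 100;0 0 0 0 0 -0.02 100;0 0 0 0 0 -0.03 100;0 0 0 0 0 -0.03 100;0 0 0 0 0 -0.02 100;0 0 0 0 0 0 100;0 0 0 0 0 0 100;0 0 0 0 0 0 100")

```text
clock: 10.78
position: [0.4817, 0.0016, 0.1568]
ee_rot: [0.003, 0.798, 0.602, 0.002]
contact_force: [-0.9, 0.8, -0.7]
width: 0.0854
```

```bash
python3 w.py wr7; python3 -c "
from rig import *
import cv2
im,d=get_image('scene'); cv2.imwrite('pics/scene7.png',cv2.resize(im[90:240,190:440,::-1],None,fx=3,fy=3,interpolation=cv2.INTER_CUBIC))"
```

```text
2315 0.11155867258606608
enc ((484.1458435058594, 1.773454189300537), 29.488277435302734)
mid [0.48450615 0.00211105 0.11035648]
tool delta [1.26580891e-03 2.52489742e-03 1.80020019e-05] pos [0.48173056 0.00158781 0.15682388] q [-1.400e-01  1.560e-01  1.758e+00 -1.000e-03  1.220e+00  1.390e-01] w 0.08540659682864833 [-0.029 -0.013 -0.021] [-0.87  0.78 -0.66]
```

View pics/wr7.png

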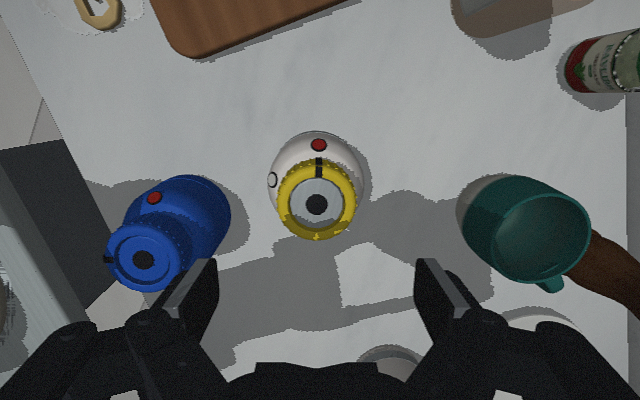

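View pics/scene7.png

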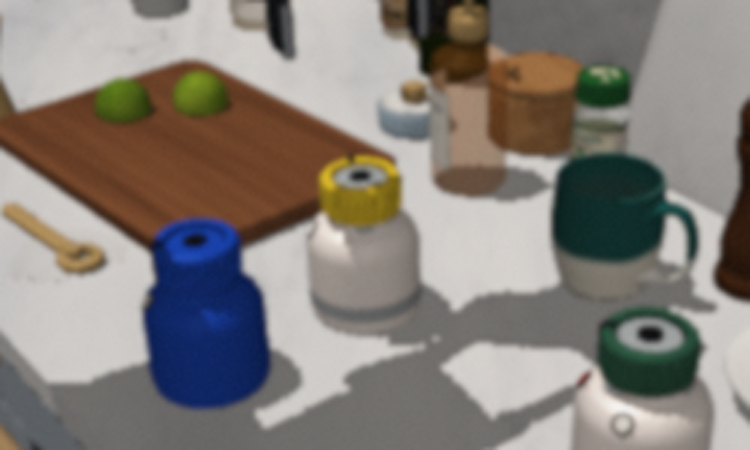

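The pointer (318,167) stays at the red dot (319,145) with the white dot at (272,180). The gripper is clear, and the green ring looks unchanged.

```bash
python3 -c "
from rig import *
print(abs(get_state()['qd']).max()); print(sign_off())"
```

```text
0.004994744642395711
the job is handed in; nothing more can be done
None
```

The yellow ring is locked and the job is handed in. I gripped the ring from above and turned it about 83° clockwise to its stop, where the moment rose to 1.07 N m. Then I let go and lifted clear.

**Last checks:** After release, the black pointer still lined up with the red dot in the wrist picture. The arm was at rest, touching nothing, at about 11 s on the clock. The green ring was never approached and looks unchanged in the scene picture.

**What disagreed:**
- **Fingertip position:** The fingertips sit about 39–52 mm behind the stated TCP, depending on the opening. My first close therefore shut over the top of the ring without touching it. I measured the offset in the camera depth, went 39 mm lower and gripped again.
- **Moves:** Early moves overshot by about 10–15 mm, so I made the later ones in small steps.
- **Grip width:** The grip read 57 mm, against the ring's stated 58 mm.

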